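# Lay out the loading tray for an analyser run

## Task

Lay out the grey loading tray for the analyser run: the tall amber bottle goes on the round place in front of the barcode reader, the squat jar on the round place in front of the open tip bin, and the white reagent cartridge between them on the oblong place, squared up with it ('in front' is the robot's side). Then stand the small vial on the middle of the cartridge's top. Everything ends upright, and the slide box and the wash bottle stay where they are.

Things in the scene. Friction and masses are not known exactly. Their poses are not given: they have to be found in the camera images.
- tray: Flat grey tray, fixed, 130 mm (x) by 290 mm (y); upper face 4 mm above the bench, rim 8 mm high. Origin at its centre at bench height; x points away from the robot within 0.25 rad. Dark outlines mark three places along y: an oblong (54 in x, 74 in y) at the origin, 60 mm circles at y = +90 and -90 mm. At the start one of bottle, jar, cartridge stands on it near y = +45 mm, in the way.
- mat: Green bench mat fixed to the bench, 230 x 230 mm, 4 mm thick, left or right of the tray; four items stand on it at the start, about 120 mm apart. Origin at its centre at bench height.
- reader: Low white barcode reader, fixed, closed box 60 x 60 mm, about 70 mm high, with a dark sloping window on top; it stands behind one of the tray's two round places, on either end, axes parallel to the tray's. Origin at the centre of its underside. The round place in front of it is centred 125 mm from its origin along its -x.
- tip_bin: Open-topped grey bin with used yellow tips in it, fixed, 66 x 66 mm, 55 mm high; it stands behind the tray's other round place, axes parallel to the tray's. Origin at the centre of its underside. The round place in front of it is centred 125 mm from its origin along its -x.
- bottle: Loose tall amber bottle with paper label and white cap: diameter 38 mm up to 70 mm height, shoulder narrowing to a cap 26 mm across, 95 mm high in all; 0.09 kg. Stands upright at the start. Origin at the centre of its underside, z up.
- jar: Loose squat white jar with a black lid: diameter 50 mm (lid 51 mm), 50 mm high; 0.10 kg. Stands upright at the start. Origin at the centre of its underside, z up.
- cartridge: Loose white reagent cartridge, a block 40 mm (its x) by 60 mm (its y) by 50 mm high with a flat top; a thin grey disc 34 mm across is printed at the middle of the top; 0.12 kg. Stands upright at the start. Origin at the centre of its underside, z up. On its oblong place its y lies along the tray's y, either way round.
- vial: Loose small amber vial with a metal cap: diameter 26 mm up to 28 mm height, cap 21 mm across, 36 mm high in all; 0.025 kg. Stands upright on the mat at the start. Origin at the centre of its underside, z up.
- slide_box: Bystander, loose: flat clear box with white lid, 35 mm (its x) by 79 mm (its y), 25 mm high, lying on the mat among the things. Origin at the centre of its underside. To be left alone.
- wash_bottle: Bystander, loose: white squeeze bottle with red cap and thin spout, diameter 54 mm, 140 mm high, standing between tray and mat towards the back. Origin at the centre of its underside. To be left alone.
Mind the look-alikes: they are no part of the job. Of the things that look like the bottle, the largest one is meant.

How it is judged:
By the outcome, as a careful person would: the job done as asked, in the order asked, and still so for the second after the job is handed in, with the robot touching nothing.
It also fails if it takes over 112 s, if anything falls off the work surface, if the arm or the gripper's body presses on something with over 40 N, if the wrist force passes 120 N, or if a joint passes its speed limit or range.

## Robot

A 7-joint arm with a two-finger parallel gripper is mounted at the origin on the work surface. World frame = base frame: x ahead of the robot, y to its left, z up, the work surface at z = 0. Lengths are in m, angles in rad, forces in N, time in s.
With the tool pointing down it reaches from about 0.35 to 0.9 m from the base axis. Payload 8.1 kg.
Tool frame: the origin (TCP) lies midway between the tips of the shut fingers; the grasp point (between the pads) lies behind it (arm.tcp_to_grasp is the z of the grasp point in the tool frame, in m); z points along the fingers, y is the line along which they close (so a half turn about z gives the same grasp; the last joint's range is limited). The gripper opens to 92 mm and grips with 3 to 60 N. Pads are 19 mm wide; open, the fingers measure 130 mm over their backs; the gripper's body (75 mm by 190 mm) begins 47 mm behind the grasp point.
Start: joints at [-1.237, 0.434, 0.025, 1.573, -0.012, 1.134, -0.075], TCP at [0.264, 0.566, 0.195] pointing down, gripper open.
Joint ranges: [-2.62, 2.62], [-0.44, 2.09], [-1.27, 1.32], [0.08, 2.57], [-1.32, 4.46], [0.12, 2], [-2.74, 2.74]. Speed limits (rad/s): [2.22, 2.22, 3.01, 3.01, 3.14, 3.14, 3.14].

## Interface

Orientations are given as a rotation vector (axis times angle).
In Python, from cell import readout, vision, arm gives the robot as it stands.
- The arm moves only by the tool carry_out, never from a script. Its argument "increments" is one flat list of numbers, 6 for each row, row after row: the shift along the world's x, y, z in mm, then the turn, a rotation vector about the world's x, y, z in rad. In form: [tx, ty, tz, wx, wy, wz, tx, ty, tz, wx, wy, wz, ...]. A call has 1 to 20 rows; each row shifts and turns the commanded pose from where the row before left it; what a row does not reach is not made up. A row lasts 1/8 s, in which the tool goes at most 62.5 mm and 10.7 degrees, less where a joint would pass 70% of its speed; a pose out of reach is approached as far as the arm can. A call with a gripper value outside its range is refused whole. "grip" is the closure, from 0 (fully open) to 1 (shut), set as the call begins (left out, the last holds). The fingers move at their own pace and stop on an object; "newtons" is the grip in N (left out, the last holds). Time passes only in rows, so rows that do not move let the fingers close. It gives the time, the measured TCP pose, the force, the opening and the grip force at its end, in the units of the state.
- readout.observe(): the state, without advancing time (a new reading comes with each control period).
- vision.get_image(name): name is "scene" or "side" or "wrist"; returns the picture (480x640x3 uint8, red, green, blue); there is no depth.
- vision.calibration(name): a dict with "fov_y" (degrees; the focal length in pixels is half the picture's height over the tangent of half this angle, whatever the lens; pixels are square), "cx", "cy" (the principal point, pixels), "k1" (the pictures are not rectified: a ray, as slopes to the right and down, at radius r is drawn at 1 + k1 r^2 times it, then the intrinsics apply), "pose" (4x4, takes a point from camera to world coordinates). Camera axes: x right, y up, looking along -z (the intrinsics and any distortion apply to the point x, -y, -z); pixel columns grow to the right and rows downward; lengths in m; the calibration is good to about 2 mm. A picture is of the moment at which its call begins: read the wrist's pose just before it. calibration takes no time and is no camera call; for the wrist camera it gives the pose at the moment of the call.
- arm.sign_off(): hands the job in; it is judged then, once.
The state is a dict: "clock": time; "joints": joint angles; "dq": joint speeds; "joint_efforts": joint torques, N m; "position": TCP position; "ee_rot": TCP orientation; "force": force on the tool from outside, world axes, zero at the start; "ft_torque": the same for the moment, N m; "width": opening from 0.0 (shut) to 1.0 (fully open); "gripper_force": force on a finger pad.
Only numpy, scipy, OpenCV 4.12 (cv2) and the standard library are available. Lean on these libraries where they do the work, as an engineer would, in place of code of your own. Each camera call takes 0.05 s, during which the arm holds its last target. There are 200 camera calls.

## Working session

There is one attempt and no reset: what is moved stays moved. The work goes in short steps, Python scripts to look and compute and a tool call to move; the robot and the scene stay as the last step left them, time stands still between calls to the robot, and variables do not carry over. Pictures are saved under pics/ and viewed, at most 14 in all, crops included, and the job is handed in when it is done.

Besides the shell and the picture viewer there is one more tool, called after "Emit:" by a JSON object that holds its "api" and its "payload", one argument or row to a line. carry_out: Moves the arm, as the interface text tells. Its arguments: {"type":"object","properties":{"increments":{"type":"array","items":{"type":"number"}},"grip":{"type":"number"},"newtons":{"type":"number"}},"required":["increments"]}

```bash
mkdir -p pics
cat > h.py <<'E'
import numpy as np, cv2
from cell import readout, vision, arm
def K(c,h=480):
    f=h/2/np.tan(np.radians(c['fov_y'])/2)
    return np.array([[f,0,c['cx']],[0,f,c['cy']],[0,0,1]]),np.array([c['k1'],0,0,0.])
def shot(n,fn):
    c=vision.calibration(n); im=vision.get_image(n)
    cv2.imwrite('pics/'+fn+'.png',im[:,:,::-1]); np.save('pics/'+fn+'.npy',c,allow_pickle=True); return im,c
def load(fn): return np.load('pics/'+fn+'.npy',allow_pickle=True).item()
def toworld(c,px,z):
    k,d=K(c); P=c['pose']; out=[]
    # exact inverse of x_d = x(1+k1 r^2)
    u=cv2.undistortPointsIter(np.array(px,float).reshape(-1,1,2),k,d,None,None,(3,100,1e-10)).reshape(-1,2)
    zz=np.broadcast_to(z,(len(u),))
    for (a,b),h in zip(u,zz):
        r=P[:3,:3]@np.array([a,-b,-1]); o=P[:3,3]; out.append(o+r*(h-o[2])/r[2])
    return np.array(out)
def topix(c,X):
    k,d=K(c); P=c['pose']; Y=(np.atleast_2d(X)-P[:3,3])@P[:3,:3]; Y=Y*[1,-1,-1]
    return cv2.projectPoints(Y,np.zeros(3),np.zeros(3),k,d)[0].reshape(-1,2)
E
python3 - <<'E'
from h import *
for n in ('scene','side','wrist'):
    im,c=shot(n,n+'0'); print(n,c['pose'].round(3).tolist(),c['fov_y'],c['k1'])
s=readout.observe();print(s['clock'],s['position'],s['ee_rot'],s['width'],arm.tcp_to_grasp)
E
```

```text
scene [[0.16, -0.698, 0.698, 1.27], [0.987, 0.109, -0.118, -0.102], [0.007, 0.708, 0.706, 0.777], [0.0, 0.0, 0.0, 1.0]] 45.06426005470181 -0.10368382459074499
side [[0.957, 0.226, -0.184, 0.383], [-0.292, 0.721, -0.628, -0.575], [-0.009, 0.655, 0.756, 0.729], [0.0, 0.0, 0.0, 1.0]] 56.14569669708929 -0.025841584227230912
wrist [[0.424, -0.868, -0.257, 0.195], [0.906, 0.406, 0.122, 0.599], [-0.001, -0.285, 0.959, 0.383], [0.0, 0.0, 0.0, 1.0]] 59.87100646661966 -0.02146816463491942
0.15 [0.26428663 0.56593432 0.19481879] [-6.80824490e-01 -3.06677810e+00  1.84466342e-03] 0.999661895864101 -0.0188
```

View pics/scene0.png

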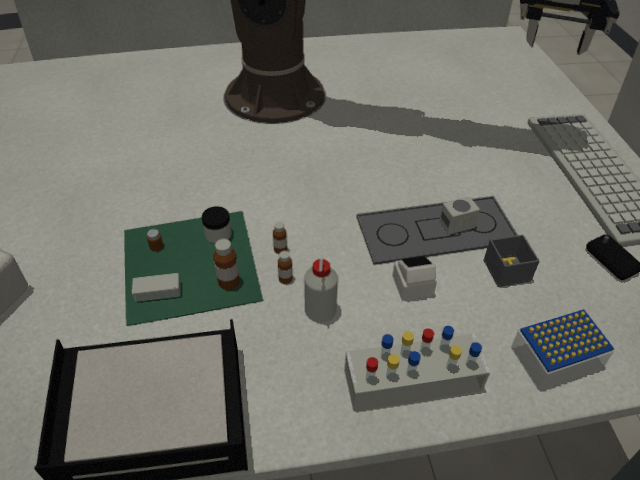

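View pics/side0.png

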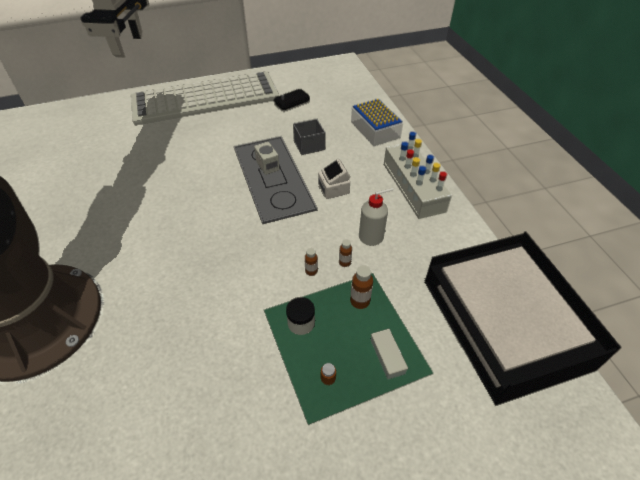

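The scene view shows three amber look-alikes. The big bottle is on the mat at (227,263), and two smaller ones stand off the mat at (280,237) and (285,265). The big one is meant because it is clearly the largest. The jar is at (216,222), the vial at (154,239) and the slide box at (156,287). The reader (415,275) stands behind the tray's left circle, the bin (511,260) behind the right one. The cartridge at (461,213) is partly over the right side of the tray.

Run:
```python
from h import *
S=load('scene0');D=load('side0')
names=['bottle','jar','vial','cart','circ-','wash','slidebox']
z=[.099,.054,.040,.054,.004,.14,.029]
a=toworld(S,[(224,244),(216,214),(153,233),(461,206),(393,234),(321,266),(156,282)],z)
b=toworld(D,[(363,272),(300,308),(328,370),(264,150),(284,200),(376,200),(388,346)],z)
for n,p,q in zip(names,a,b):print(n,p.round(3),q.round(3))
im=cv2.imread('pics/scene0.png')
cv2.imwrite('pics/c1.png',cv2.resize(im[190:320,115:315],None,fx=4,fy=4,interpolation=2))
cv2.imwrite('pics/c2.png',cv2.resize(im[180:310,345:545],None,fx=4,fy=4,interpolation=2))
```

```text
bottle [ 0.604 -0.145  0.099] [ 0.601 -0.147  0.099]
jar [ 0.481 -0.158  0.054] [ 0.483 -0.158  0.054]
vial [ 0.498 -0.275  0.04 ] [ 0.496 -0.276  0.04 ]
cart [0.529 0.294 0.054] [0.523 0.297 0.054]
circ- [0.533 0.166 0.004] [0.535 0.166 0.004]
wash [ 0.711 -0.003  0.14 ] [ 0.672 -0.025  0.14 ]
slidebox [ 0.607 -0.268  0.029] [ 0.609 -0.261  0.029]
```

View pics/c1.png

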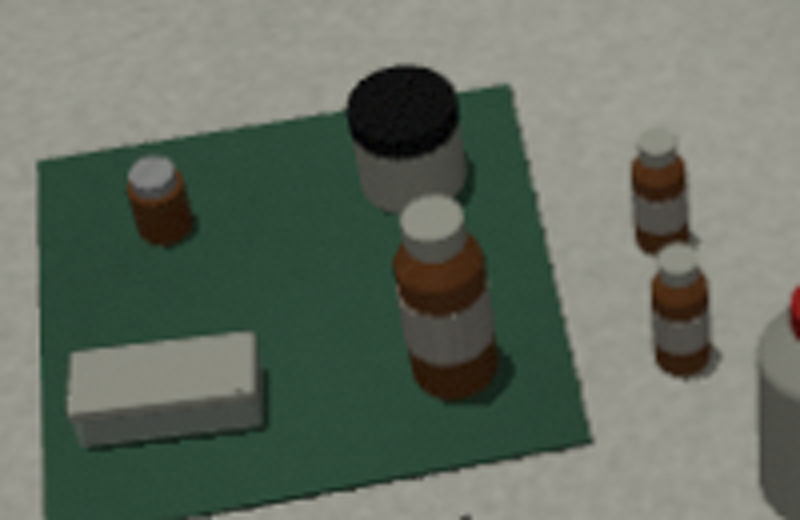

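View pics/c2.png

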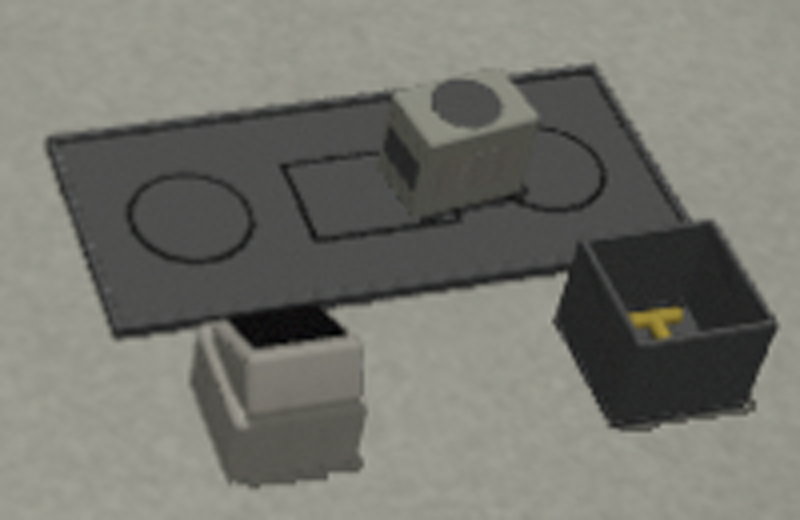

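The crops confirm it: the tall bottle (cap at crop 433,217) is far larger than the two small ones at (657,190) and (680,310). The tray's left circle is at crop (190,218), and its corners are at (48,138), (595,66) and (115,335). The cartridge disc is at (467,104).

Run:
```python
from h import *
S=load('scene0')
f=lambda L,o:np.array(L)/4+np.array(o)
o=(345,180)
c=toworld(S,f([(48,138),(595,66),(115,335)],o),.008); print('tray corners',c.round(4).tolist())
y=c[1]-c[0];x=c[2]-c[0]
print(np.linalg.norm(y),np.linalg.norm(x),'yaw from y',np.arctan2(-y[0],y[1]),'x',np.arctan2(x[1],x[0]),'ctr',(c[1]+c[2])/2)
p=toworld(S,f([(190,218),(285,163),(317,241),(460,219)],o),.004);print('circ-, oblong corners',p.round(4).tolist())
q=toworld(S,f([(467,104),(390,92),(505,68),(538,118),(422,148)],o),.054);print('cart',q.round(4).tolist(), 'dims',np.linalg.norm(np.diff(q[[1,2,3,4,1]],axis=0),axis=1))
m=toworld(S,f([(433,217),(403,110),(153,174),(68,352),(255,333),(258,392),(70,413)],(115,190)),[.099,.054,.04,.029,.029,.029,.029]);print(m.round(4).tolist())
w=toworld(S,f([(658,250),(682,373)],(115,190)),0);print('decoys',w.round(3).tolist())
```

```text
tray corners [[0.4742, 0.1089, 0.008], [0.4641, 0.3958, 0.008], [0.6047, 0.1119, 0.008]]
0.2871210842536795 0.1305483789381605 yaw from y 0.035187603206762695 x 0.02277044532716483 ctr [0.53444031 0.25384388 0.008     ]
circ-, oblong corners [[0.5344, 0.1649, 0.004], [0.5049, 0.2201, 0.004], [0.5584, 0.2203, 0.004], [0.5549, 0.2922, 0.004]]
cart [[0.5289, 0.2953, 0.054], [0.5154, 0.2619, 0.054], [0.5073, 0.3221, 0.054], [0.5432, 0.3253, 0.054], [0.5545, 0.2645, 0.054]] dims [0.06078907 0.03610683 0.06179071 0.03915679]
[[0.6042, -0.1458, 0.099], [0.4902, -0.1591, 0.054], [0.4997, -0.2742, 0.04], [0.5919, -0.3092, 0.029], [0.5931, -0.2293, 0.029], [0.6264, -0.2279, 0.029], [0.6261, -0.3063, 0.029]]
decoys [[0.544, -0.051, 0.0], [0.619, -0.049, 0.0]]
```

Emit:
{"api": "carry_out", "payload": {
  "increments": [10,-20,0,0,0,-0.07,19,-40,0,0,0,-0.076,19,-40,0,0,0,-0.076,19,-40,0,0,0,-0.076,19,-40,0,0,0,-0.076,19,-40,0,0,0,-0.076,19,-40,0,0,0,-0.076,19,-40,0,0,0,-0.076,19,-40,0,0,0,-0.076,19,-40,0,0,0,-0.076,19,-40,0,0,0,-0.076,19,-40,0,0,0,-0.076,19,-40,0,0,0,-0.076,19,-40,0,0,0,-0.076,19,-40,0,0,0,-0.076,19,-40,0,0,0,0,19,-40,0,0,0,0,19,-40,0,0,0,0,7,-11,0,0,0,0,0,0,0,0,0,0],
  "grip": 0,
  "newtons": 15
}}

```text
clock: 2.65
position: [0.6037, -0.1458, 0.1952]
ee_rot: [-2.225, -2.217, 0.001]
force: [0.5, 0.9, -0.3]
width: 0.998
gripper_force: 0.0
```

```bash
cat >> h.py <<'E'
from scipy.spatial.transform import Rotation as Ro
def st():
    s=readout.observe(); R=Ro.from_rotvec(s['ee_rot']).as_matrix()
    print('t',round(s['clock'],2),'p',(1e3*np.array(s['position'])).round(1),'yaw_y',round(np.arctan2(R[1,1],R[0,1]),4),'tool z',R[:,2].round(3),'w',round(s['width'],3),'gf',np.round(s['gripper_force'],1),'F',np.round(s['force'],1)); return s
E
python3 - <<'E'
from h import *
st(); shot('wrist','w1')
E
```

```text
t 2.65 p [ 603.7 -145.8  195.2] yaw_y -0.0035 tool z [-0.001 -0.    -1.   ] w 0.998 gf 0.0 F [ 0.5  0.9 -0.3]
```

View pics/w1.png

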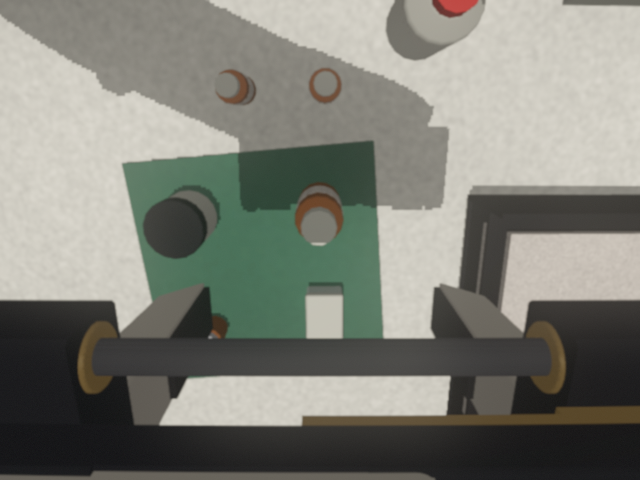

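The wrist view shows the bottle cap centre at (319,225), the jar lid at (176,228), the slide box at (324,315), and the two small bottles at (232,87) and (325,85). Fingers run along x.

Run:
```python
from h import *
c=load('w1'); print(c['pose'][:3,3])
p=toworld(c,[(319,225),(176,228),(325,85),(450,0)],[.099,.054,.06,.14]);print(p.round(4).tolist())
```

```text
[ 0.60438839 -0.06842129  0.38400144]
[[0.6026, -0.1427, 0.099], [0.4848, -0.1564, 0.054], [0.6074, -0.0469, 0.06], [0.6725, -0.01, 0.14]]
```

Emit:
{"api": "carry_out", "payload": {
  "increments": [-0.5,1,-30,0,0,0,0,0,-45,0,0,0,0,0,-40,0,0,0,0,0,-27,0,0,0,0,0,-12,0,0,0,0,0,0,0,0,0]
}}

```text
clock: 3.45
position: [0.6036, -0.1426, 0.0414]
ee_rot: [-2.22, -2.222, 0.0]
force: [0.4, -0.4, 1.2]
width: 1.002
gripper_force: 0.0
```

Emit:
{"api": "carry_out", "payload": {
  "increments": [0,0,0,0,0,0,0,0,0,0,0,0,0,0,0,0,0,0,0,0,0,0,0,0,0,0,0,0,0,0,0,0,0,0,0,0,0,0,0,0,0,0],
  "grip": 1,
  "newtons": 15
}}

```text
clock: 4.32
position: [0.6038, -0.1437, 0.0413]
ee_rot: [-2.221, -2.221, 0.0]
force: [-0.1, 0.9, -1.2]
width: 0.386
gripper_force: 14.5
```

Emit:
{"api": "carry_out", "payload": {
  "increments": [0,0,20,0,0,0,0,0,40,0,0,0,0,0,40,0,0,0,-6,20,30,0,0,0,-9,42,0,0,0,0,-10,45,0,0,0,0,-10,45,0,0,0,0,-10,45,0,0,0,0,-10,45,0,0,0,0.03,-9,42,0,0,0,0,-6,25,0,0,0,0,0,0,0,0,0,0,0,0,0,0,0,0]
}}

```text
clock: 5.95
position: [0.534, 0.1643, 0.1714]
ee_rot: [2.188, 2.253, -0.001]
force: [0.4, -0.8, -0.1]
width: 0.388
gripper_force: 14.5
```

Run:
```python
from h import *
st(); shot('wrist','w2')
```

```text
t 5.95 p [534.  164.3 171.4] yaw_y 0.0292 tool z [ 0.    -0.001 -1.   ] w 0.388 gf 14.5 F [ 0.4 -0.8 -0.1]
```

View pics/w2.png

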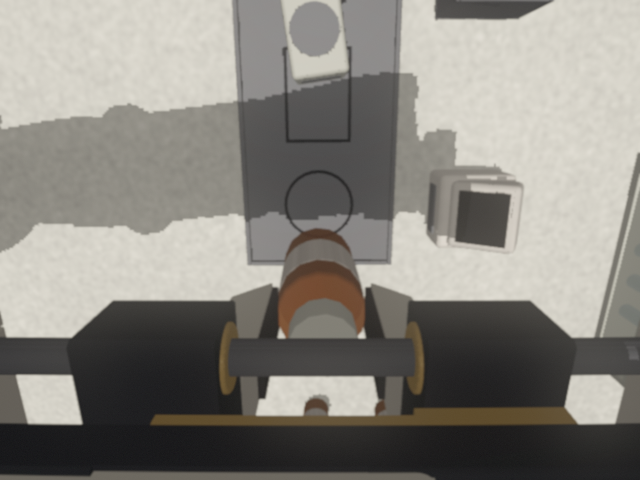

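Held bottle is upright. Circle centre is at (319,204), the oblong corners are at (288,141), (350,141) and (285,47), and the cartridge disc is at (314,28), with its near top edge from (291,80) to (348,72).

Run:
```python
from h import *
c=load('w2')
p=toworld(c,[(319,204),(288,141),(350,141),(285,47)],.004);print(p.round(4).tolist())
d=p[3]-p[1];print('yaw',np.arctan2(-d[0],d[1]),np.linalg.norm(d)); x=p[2]-p[1];print(np.arctan2(x[1],x[0]),np.linalg.norm(x))
print('oblong ctr',(p[3]+p[2])/2)
print(toworld(c,[(249,263),(391,263),(237,30),(399,30)],.008).round(4).tolist())
print('cart',toworld(c,[(314,28)],.054))
```

```text
[[0.5326, 0.1676, 0.004], [0.5053, 0.2204, 0.004], [0.557, 0.2218, 0.004], [0.5025, 0.2928, 0.004]]
yaw 0.039153016277090065 0.07245935414312456
0.027866591993542543 0.05173339127837168
oblong ctr [0.52976996 0.25732125 0.004     ]
[[0.4712, 0.1128, 0.008], [0.5986, 0.1163, 0.008], [0.4657, 0.3034, 0.008], [0.5907, 0.3069, 0.008]]
cart [[0.52600242 0.29795941 0.054     ]]
```

Emit:
{"api": "carry_out", "payload": {
  "increments": [-1,2,-25,0,0,0,0,0,-40,0,0,0,0,0,-35,0,0,0,0,0,-20,0,0,0,0,0,-7,0,0,0,0,0,-2,0,0,0,0,0,0,0,0,0]
}}

```text
clock: 6.88
position: [0.5336, 0.1672, 0.0432]
ee_rot: [2.188, 2.254, 0.002]
force: [-0.2, 0.2, -0.7]
width: 0.386
gripper_force: 14.5
```

Emit:
{"api": "carry_out", "payload": {
  "increments": [0,0,0,0,0,0,0,0,0,0,0,0,0,0,0,0,0,0,0,0,0,0,0,0,0,0,0,0,0,0,0,0,10,0,0,0,0,0,35,0,0,0,0,0,50,0,0,0,-4,50,30,0,0,0.06,-3,65,0,0,0,0.06,0,17,0,0,0,0,0,0,0,0,0,0,0,0,0,0,0,0],
  "grip": 0
}}

```text
clock: 8.5
position: [0.5265, 0.2943, 0.1675]
ee_rot: [2.052, 2.378, -0.002]
force: [0.5, -0.4, 0.3]
width: 1.005
gripper_force: 0.0
```

Run:
```python
from h import *
st(); shot('wrist','w3')
```

```text
t 8.5 p [526.5 294.3 167.5] yaw_y 0.1471 tool z [ 0.    -0.001 -1.   ] w 1.005 gf 0.0 F [ 0.5 -0.4  0.3]
```

View pics/w3.png

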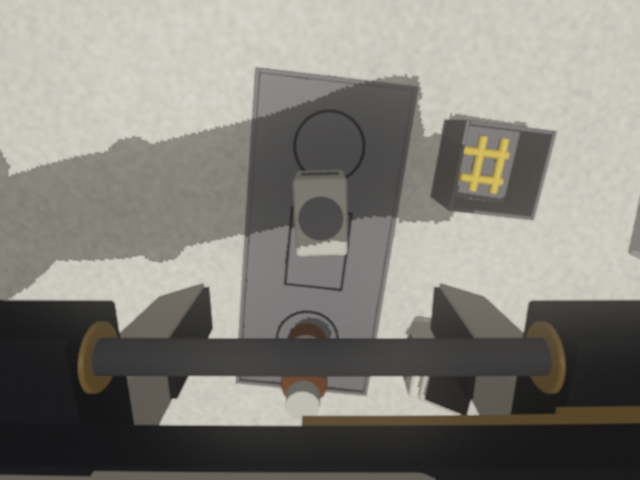

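The bottle stands in its circle (about 305,350). Cartridge disc is at (321,219), its sides nearly parallel to the image columns, and the +90 circle is at (330,146).

Run:
```python
from h import *
c=load('w3')
p=toworld(c,[(321,219),(293,180),(346,180),(296,250),(348,248)],.054);print(p.round(4).tolist())
for a,b in((3,1),(4,2)):
    d=p[b]-p[a];print('cart yaw',np.arctan2(-d[0],d[1]),np.linalg.norm(d))
q=toworld(c,[(330,146),(285,285),(342,290)],.004);print(q.round(4).tolist())
r=toworld(c,[(257,69),(416,86),(240,381)],.008);print(r.round(4).tolist());d=r[1]-r[0];print(np.arctan2(d[1],d[0]),np.linalg.norm(d));d=r[0]-r[2];print(np.arctan2(-d[0],d[1]),np.linalg.norm(d),'ctr',(r[1]+r[2])/2)
```

```text
[[0.5265, 0.2974, 0.054], [0.5021, 0.3233, 0.054], [0.5402, 0.3288, 0.054], [0.5112, 0.2705, 0.054], [0.5501, 0.2779, 0.054]]
cart yaw 0.16963570454066731 0.0534921899127302
cart yaw 0.19214786898434538 0.05193444991027763
[[0.5266, 0.3478, 0.004], [0.5048, 0.2191, 0.004], [0.557, 0.2218, 0.004]]
[[0.4612, 0.3981, 0.008], [0.5866, 0.4039, 0.008], [0.4737, 0.1142, 0.008]]
0.046387577640735235 0.12549840616926555
0.04387203569848623 0.2841680202017766 ctr [0.53015737 0.25903296 0.008     ]
```

Emit:
{"api": "carry_out", "payload": {
  "increments": [0,2.5,-30,0,0,0.025,0,0,-45,0,0,0,0,0,-40,0,0,0,0,0,-25,0,0,0,0,0,-10.5,0,0,0,0,0,0,0,0,0]
}}

```text
clock: 9.3
position: [0.5263, 0.2982, 0.017]
ee_rot: [2.021, 2.405, -0.001]
force: [0.3, -0.0, 0.4]
width: 1.006
gripper_force: 0.0
```

Emit:
{"api": "carry_out", "payload": {
  "increments": [0,0,0,0,0,0,0,0,0,0,0,0,0,0,0,0,0,0,0,0,0,0,0,0,0,0,0,0,0,0,0,0,0,0,0,0,0,0,10,0,0,0,0,0,15,0,0,0,0,0,0,0,0,0],
  "grip": 1,
  "newtons": 20
}}

```text
clock: 10.42
position: [0.5273, 0.2999, 0.0438]
ee_rot: [2.018, 2.406, 0.005]
force: [0.3, 0.7, -1.2]
width: 0.433
gripper_force: 20.0
```

Run:
```python
from h import *
st(); shot('wrist','w4')
```

```text
t 10.43 p [527.3 299.9  43.8] yaw_y 0.1749 tool z [ 0.003  0.002 -1.   ] w 0.433 gf 20.0 F [ 0.3  0.7 -1.2]
```

View pics/w4.png

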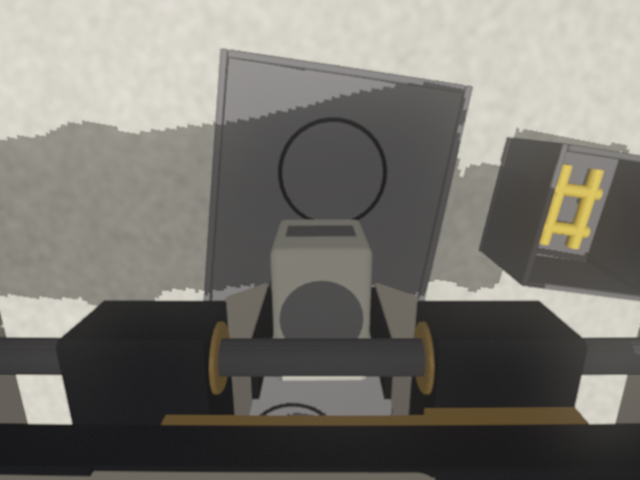

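The cartridge is held square to the pads. Its far top edge runs from (272,248) to (371,248), the widest row of the disc is about y=316, and the +90 circle is at (332,171).

Run:
```python
from h import *
c=load('w4'); im=cv2.imread('pics/w4.png',0); print(im[225:340:3,320].tolist()); print(im[316,265:380:3].tolist())
T=np.array([.5273,.2999]);a=.1749;R=np.array([[np.cos(a),np.sin(a)],[-np.sin(a),np.cos(a)]])
for z in(.079,.081):
    p=toworld(c,[(272,248),(371,248),(321.5,281),(280,318),(363,318)],z)[:,:2]; print(((p-T)@R.T).round(4).tolist())
q=toworld(c,[(332,171)],.004);print(q)
```

```text
[84, 64, 67, 67, 101, 106, 107, 107, 119, 123, 125, 126, 125, 125, 125, 126, 125, 125, 122, 79, 77, 77, 77, 76, 78, 76, 76, 75, 77, 77, 76, 76, 75, 75, 75, 75, 75, 75, 53]
[34, 33, 40, 112, 121, 86, 76, 76, 76, 76, 76, 75, 76, 75, 76, 77, 77, 76, 76, 77, 76, 76, 77, 76, 76, 75, 77, 76, 75, 77, 76, 76, 78, 119, 119, 61, 32, 35, 35]
[[-0.0187, 0.0281], [0.0196, 0.028], [0.0004, 0.0143], [-0.0165, -0.0019], [0.0173, -0.002]]
[[-0.0185, 0.0287], [0.0193, 0.0286], [0.0004, 0.0151], [-0.0163, -0.0008], [0.0171, -0.0009]]
[[0.52533336 0.34849688 0.004     ]]
```

Emit:
{"api": "carry_out", "payload": {
  "increments": [0.5,-10,0,0,0,-0.035,0.5,-10,0,0,0,-0.035,0.5,-10,0,0,0,-0.035,0.5,-10,0,0,0,-0.03,0,0,0,0,0,0,0,0,-12,0,0,0,0,0,-8,0,0,0,0,0,-4.5,0,0,0,0,0,0,0,0,0]
}}

```text
clock: 11.6
position: [0.5277, 0.2594, 0.017]
ee_rot: [-2.176, -2.265, 0.001]
force: [0.1, -0.7, -1.1]
width: 0.432
gripper_force: 20.0
```

Emit:
{"api": "carry_out", "payload": {
  "increments": [0,0,0,0,0,0,0,0,0,0,0,0,0,0,0,0,0,0,0,0,0,0,0,0,0,0,0,0,0,0,0,0,20,0,0,0,0,0,45,0,0,0,0,0,60,0,0,0,0,0,25,0,0,0,0,0,0,0,0,0,0,0,0,0,0,0],
  "grip": 0
}}

```text
clock: 12.98
position: [0.5274, 0.2591, 0.1666]
ee_rot: [-2.176, -2.265, 0.002]
force: [-0.6, 0.2, 0.7]
width: 0.998
gripper_force: 0.0
```

Run:
```python
from h import *
st(); shot('wrist','w5')
```

```text
t 12.97 p [527.4 259.1 166.6] yaw_y 0.0401 tool z [-0.001 -0.    -1.   ] w 0.998 gf 0.0 F [-0.6  0.2  0.7]
```

View pics/w5.png

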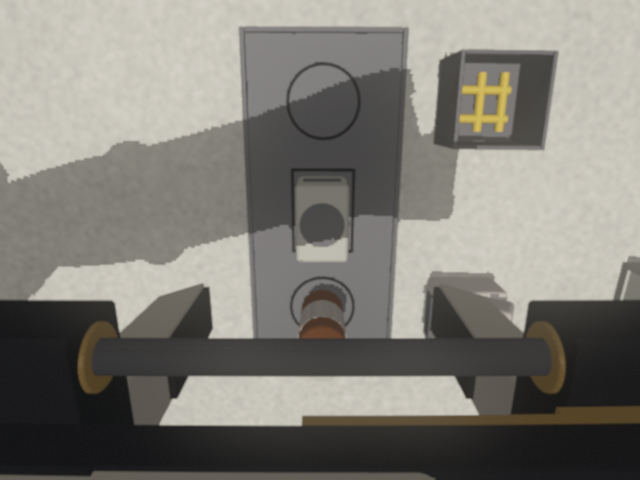

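The cartridge sits inside the oblong: far corners (292,170) and (354,170), disc at (322,224), +90 circle at (323,101). I'll check the centring.

Run:
```python
from h import *
c=load('w5'); im=cv2.imread('pics/w5.png')
q=toworld(c,[(292.5,170),(353.5,170),(323,101),(323,304)],.004);print('far corners,circ+,circ-',q.round(4).tolist())
a=.04; far=(q[0]+q[1])/2; n=np.array([-np.sin(a),np.cos(a)]); print('obl ctr',far[:2]-.0365*n, (q[2]+q[3])[:2]/2)
p=toworld(c,[(321.5,224)],.054);print('cart',p.round(4))
o=toworld(c,[(295,181),(348,181),(297,261),(348,261)],.054)
for i,j in((2,0),(3,1)):
    d=o[j]-o[i];print(np.arctan2(-d[0],d[1]))
cv2.imwrite('pics/c5.png',cv2.resize(im[85:285,230:420],None,fx=3,fy=3,interpolation=2))
```

```text
far corners,circ+,circ- [[0.5024, 0.2916, 0.004], [0.5535, 0.2935, 0.004], [0.5258, 0.3477, 0.004], [0.5329, 0.1697, 0.004]]
obl ctr [0.52942806 0.25607592] [0.52932953 0.25867982]
cart [[0.528  0.2587 0.054 ]]
0.046089140257090475
0.05706378388356523
```

View pics/c5.png

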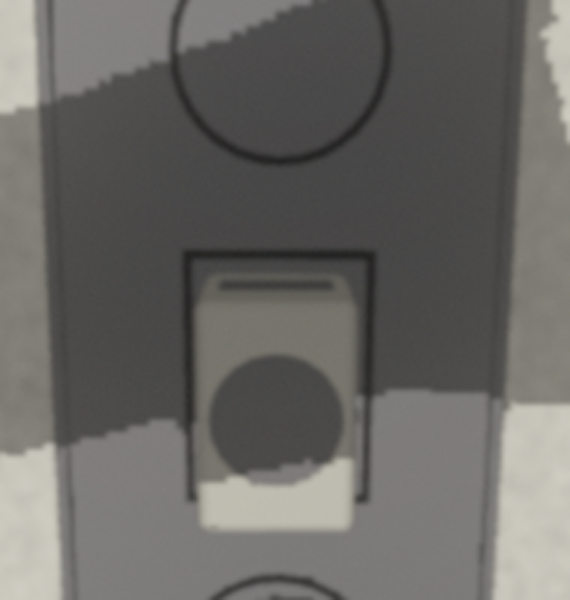

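Emit:
{"api": "carry_out", "payload": {
  "increments": [-2,-20,0,0,0,-0.02,-4.5,-45,0,0,0,-0.02,-4.5,-45,0,0,0,0,-4.5,-45,0,0,0,0,-4.5,-45,0,0,0,0,-4.5,-45,0,0,0,0,-4.5,-45,0,0,0,0,-4.5,-45,0,0,0,0,-4.5,-45,0,0,0,0,-4.5,-36,0,0,0,0,0,0,0,0,0,0,0,0,0,0,0,0]
}}

```text
clock: 14.52
position: [0.4846, -0.1569, 0.1669]
ee_rot: [-2.222, -2.219, 0.001]
force: [0.8, -0.7, 1.0]
width: 1.002
gripper_force: 0.0
```

Run:
```python
from h import *
st(); im,c=shot('wrist','w6')
print(topix(c,[.485,-.157,.054]))
h=cv2.inRange(im,(0,0,0),(55,45,50)); h[285:]=0
n,l,s,ct=cv2.connectedComponentsWithStats(h)
for i in range(1,n):
    if s[i,4]>150: print(s[i],ct[i].round(1),toworld(c,[ct[i]],.054).round(4))
```

```text
t 14.53 p [ 484.6 -156.9  166.9] yaw_y -0.0015 tool z [-0.001  0.    -1.   ] w 1.002 gf 0.0 F [ 0.8 -0.7  1. ]
[[321.25469458 223.65765548]]
[ 285  190   64   50 2357] [317.8 214.7] [[ 0.4824 -0.1501  0.054 ]]
```

View pics/w6.png

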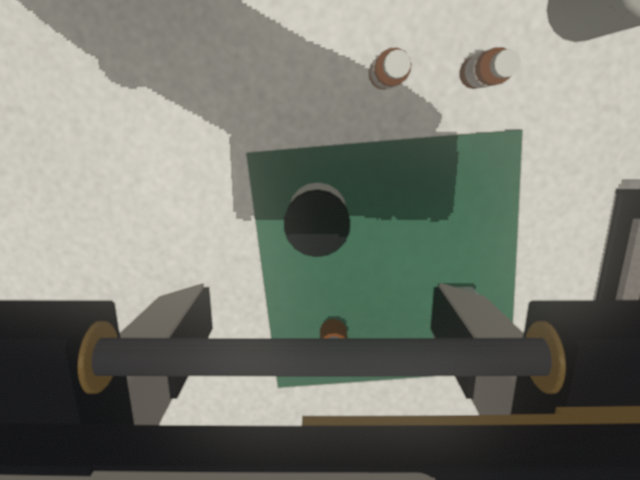

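The lid circle spans x 284–350 with its bottom at y 256, so the centre is (317,222), or about (0.482,-0.156) in the world. That agrees with the earlier estimates.

Emit:
{"api": "carry_out", "payload": {
  "increments": [-2.5,1,-30,0,0,0,0,0,-45,0,0,0,0,0,-40,0,0,0,0,0,-25,0,0,0,0,0,-10,0,0,0,0,0,0,0,0,0]
}}

```text
clock: 15.32
position: [0.483, -0.1552, 0.0174]
ee_rot: [-2.22, -2.222, 0.0]
force: [-0.3, 0.3, -0.1]
width: 0.998
gripper_force: 0.0
```

Emit:
{"api": "carry_out", "payload": {
  "increments": [0,0,0,0,0,0,0,0,0,0,0,0,0,0,0,0,0,0,0,0,0,0,0,0,0,0,0,0,0,0,0,0,20,0,0,0,0,0,40,0,0,0,0,0,50,0,0,0,0,0,40,0,0,0,0,0,0,0,0,0],
  "grip": 1,
  "newtons": 20
}}

```text
clock: 16.58
position: [0.4849, -0.1563, 0.1701]
ee_rot: [2.219, 2.218, 0.006]
force: [0.0, -0.7, -1.7]
width: 0.544
gripper_force: 20.0
```

Run:
```python
from h import *
st()
```

```text
t 16.57 p [ 484.9 -156.3  170.1] yaw_y -0.0 tool z [ 0.006 -0.    -1.   ] w 0.544 gf 20.0 F [ 0.  -0.7 -1.7]
```

Emit:
{"api": "carry_out", "payload": {
  "increments": [2,25,0,0,0,0,3.7,45,0,0,0,0,3.7,45,0,0,0,0,3.7,45,0,0,0,0,3.7,45,0,0,0,0,3.7,45,0,0,0,0,3.7,45,0,0,0,0,3.7,45,0,0,0,0.02,3.7,45,0,0,0,0.02,3.7,45,0,0,0,0,3.7,45,0,0,0,0,2,28.5,0,0,0,0,0,0,-20,0,0,0,0,0,-40,0,0,0,0,0,-40,0,0,0,0,0,-20,0,0,0,0,0,0,0,0,0]
}}

```text
clock: 18.7
position: [0.5221, 0.3464, 0.0445]
ee_rot: [-2.176, -2.265, 0.008]
force: [-0.4, -0.1, -0.3]
width: 0.542
gripper_force: 20.0
```

Run:
```python
from h import *
st(); shot('wrist','w7')
```

```text
t 18.7 p [522.1 346.4  44.5] yaw_y 0.0396 tool z [-0.004 -0.003 -1.   ] w 0.542 gf 20.0 F [-0.4 -0.1 -0.3]
```

View pics/w7.png

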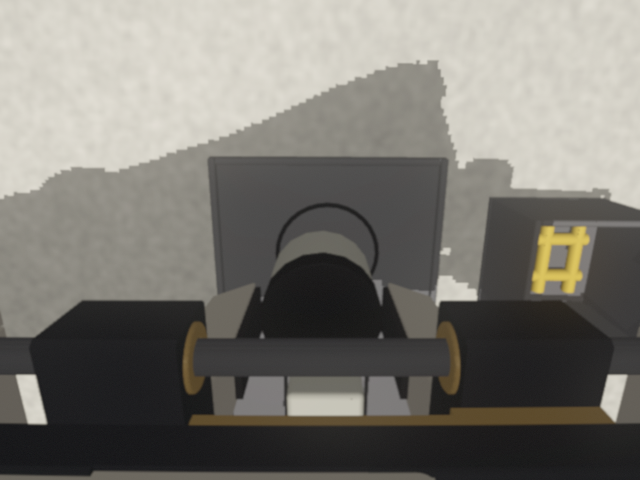

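The jar is held upright. The circle's centre column is 327.5 (x 277–378, top y 204) and the jar's is 322, so it needs about +3.5 mm in x.

Run:
```python
from h import *
c=load('w7')
q=toworld(c,[(327,204),(277,247),(378,247)],.004);print(q.round(4).tolist())
j=toworld(c,[(324,233)],.031);print('jar base far',j.round(4), toworld(c,[(322,256)],.081))
```

```text
[[0.5245, 0.3762, 0.004], [0.4967, 0.3498, 0.004], [0.555, 0.3521, 0.004]]
jar base far [[0.5231 0.3669 0.031 ]] [[0.52198883 0.37188867 0.081     ]]
```

Emit:
{"api": "carry_out", "payload": {
  "increments": [2,0.5,-5,0,0,0,1.5,0.5,-8,0,0,0,0,0,-8,0,0,0,0,0,-5,0,0,0,0,0,-2,0,0,0,0,0,0,0,0,0]
}}

```text
clock: 19.5
position: [0.5275, 0.3487, 0.0194]
ee_rot: [2.177, 2.265, -0.0]
force: [0.1, -0.4, -1.9]
width: 0.545
gripper_force: 20.0
```

Emit:
{"api": "carry_out", "payload": {
  "increments": [0,0,0,0,0,0,0,0,0,0,0,0,0,0,0,0,0,0,0,0,0,0,0,0,0,0,0,0,0,0,0,0,20,0,0,0,0,0,45,0,0,0,0,0,50,0,0,0,0,0,35,0,0,0,0,0,0,0,0,0,0,0,0,0,0,0],
  "grip": 0
}}

```text
clock: 20.88
position: [0.5273, 0.3487, 0.1699]
ee_rot: [-2.177, -2.265, -0.001]
force: [-0.2, -0.2, -0.6]
width: 0.999
gripper_force: 0.0
```

Run:
```python
from h import *
st(); im,c=shot('wrist','w8'); cv2.imwrite('pics/w8c.png',im[:300,200:480,::-1])
h=cv2.inRange(im,(0,0,0),(45,45,45)); h[285:]=0
n,l,s,ct=cv2.connectedComponentsWithStats(h)
for i in range(1,n):
    if s[i,4]>300: print(s[i],ct[i].round(1),toworld(c,[ct[i]],.054).round(4))
print('exp lid px',topix(c,[[.526,.3475,.054],[.552,.3475,.054]]),'exp circle',topix(c,[[.526,.3475,.004],[.526,.3775,.004],[.496,.3475,.004]]))
```

```text
t 20.88 p [527.3 348.7 169.9] yaw_y 0.0399 tool z [ 0.  0. -1.] w 0.999 gf 0.0 F [-0.2 -0.2 -0.6]
[ 285  177   69   75 3136] [320.2 218.9] [[0.527  0.3514 0.054 ]]
exp lid px [[318.68224827 223.9120521 ]
 [353.07992653 225.19672391]] exp circle [[318.95445469 209.56614317]
 [320.26937187 175.04238013]
 [284.45373008 208.27030083]]
```

View pics/w8c.png

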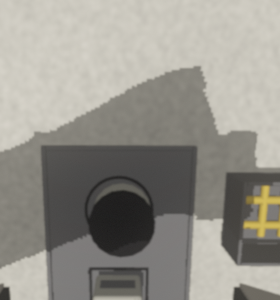

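The lid spans crop (89–154, 190–256) inside the circle outline (85–152, 177–): the jar is placed within about 2 mm. Next is the vial.

Emit:
{"api": "carry_out", "payload": {
  "increments": [-2,-30,0,0,0,-0.02,-2,-45,0,0,0,-0.02,-2,-45,0,0,0,0,-2,-45,0,0,0,0,-2,-45,0,0,0,0,-2,-45,0,0,0,0,-2,-45,0,0,0,0,-2,-45,0,0,0,0,-2,-45,0,0,0,0,-2,-45,0,0,0,0,-2,-45,0,0,0,0,-2,-45,0,0,0,0,-2,-45,0,0,0,0,-2,-45,0,0,0,0,-2,-9,0,0,0,0,0,0,-30,0,0,0,0,0,-20,0,0,0,0,0,0,0,0,0]
}}

```text
clock: 23.18
position: [0.4962, -0.2736, 0.1176]
ee_rot: [-2.218, -2.219, 0.002]
force: [0.2, 0.1, -0.2]
width: 1.003
gripper_force: 0.0
```

Run:
```python
from h import *
st(); im,c=shot('wrist','w9')
print('exp',topix(c,[[.497,-.275,.04],[.497,-.275,.004]]))
hsv=cv2.cvtColor(im,cv2.COLOR_RGB2HSV)
for nm,m in(('amber',cv2.inRange(hsv,(3,110,30),(18,255,255))),('notgreen',255-cv2.inRange(hsv,(60,60,20),(95,255,255)))):
    r=np.zeros_like(m); r[170:300,250:390]=m[170:300,250:390]
    n,l,s,ct=cv2.connectedComponentsWithStats(r)
    for i in range(1,n):
        if s[i,4]>100: print(nm,s[i],ct[i].round(1),toworld(c,[ct[i]],.03).round(4))
```

```text
t 23.18 p [ 496.2 -273.6  117.6] yaw_y 0.0006 tool z [-0.004  0.002 -1.   ] w 1.003 gf 0.0 F [ 0.2  0.1 -0.2]
exp [[322.14424983 238.82276635]
 [322.19021362 225.25950546]]
amber [302 208  37  35 434] [320.4 219.5] [[ 0.4958 -0.2642  0.03  ]]
notgreen [250 170  27  72 864] [257.1 215.4] [[ 0.4527 -0.2614  0.03  ]]
notgreen [ 300  207   41   45 1440] [320.2 229.4] [[ 0.4956 -0.2712  0.03  ]]
notgreen [250 274 140  26 828] [333.5 295.5] [[ 0.5052 -0.3205  0.03  ]]
```

Run:
```python
from h import *
c=load('w9'); t=np.linspace(0,2*np.pi,60)
for x,y in((.4955,-.272),(.4955,-.275),(.4955,-.278)):
    P=np.vstack([np.c_[x+r*np.cos(t),y+r*np.sin(t),0*t+z] for r,z in((.013,.004),(.013,.032),(.0105,.04))])
    u=topix(c,P);print(y,u.min(0).round(1),u.max(0).round(1))
```

```text
-0.272 [300.9 204.3] [339.  249.5]
-0.275 [301.  208.3] [338.9 253.8]
-0.278 [301.1 212.2] [338.9 258. ]
```

Emit:
{"api": "carry_out", "payload": {
  "increments": [-0.5,0,-30,0,0,0,0,0,-40,0,0,0,0,0,-25,0,0,0,0,0,-14,0,0,0,0,0,0,0,0,0,0,0,0,0,0,0]
}}

```text
clock: 23.98
position: [0.4978, -0.2757, 0.0116]
ee_rot: [2.22, 2.22, 0.001]
force: [-0.1, -0.8, 0.8]
width: 1.001
gripper_force: 0.0
```

Emit:
{"api": "carry_out", "payload": {
  "increments": [0,0,0,0,0,0,0,0,0,0,0,0,0,0,0,0,0,0,0,0,0,0,0,0,0,0,0,0,0,0,0,0,0,0,0,0,0,0,0,0,0,0],
  "grip": 1,
  "newtons": 8
}}

```text
clock: 24.85
position: [0.497, -0.2753, 0.0104]
ee_rot: [-2.222, -2.221, 0.0]
force: [-0.1, -0.4, -0.4]
width: 0.29
gripper_force: 0.0
```

Run:
```python
from h import *
st()
```

```text
t 24.85 p [ 497.  -275.3   10.4] yaw_y -0.0001 tool z [-0. -0. -1.] w 0.29 gf 0.0 F [-0.1 -0.4 -0.4]
```

Emit:
{"api": "carry_out", "payload": {
  "increments": [0,0,0,0,0,0,0,0,0,0,0,0,0,0,0,0,0,0,0,0,15,0,0,0,0,0,40,0,0,0,0,0,45,0,0,0,0,0,35,0,0,0,0,0,15,0,0,0,0,0,0,0,0,0]
}}

```text
clock: 25.98
position: [0.4975, -0.2754, 0.1614]
ee_rot: [2.22, 2.22, 0.002]
force: [1.5, 0.1, -0.7]
width: 0.006
gripper_force: 0.0
```

Emit:
{"api": "carry_out", "payload": {
  "increments": [1,20,0,0,0,0,2.5,40,0,0,0,0,2.5,45,0,0,0,0,2.5,45,0,0,0,0,2.5,45,0,0,0,0,2.5,45,0,0,0,0,2.5,45,0,0,0,0,2.5,45,0,0,0,0.02,2.5,45,0,0,0,0.02,2.5,45,0,0,0,0,2.5,45,0,0,0,0,2.5,40,0,0,0,0,2.5,28,0,0,0,0,0,0,0,0,0,0,0,0,0,0,0,0]
}}

```text
clock: 27.85
position: [0.528, 0.2561, 0.1599]
ee_rot: [2.178, 2.263, -0.002]
force: [-0.7, -0.6, -0.5]
width: 0.005
gripper_force: 0.0
```

Run:
```python
from h import *
st(); im,c=shot('wrist','w10')
print('exp disc',topix(c,[.528,.2585,.054]),'vial top',topix(c,[.5275,.258,.19]))
```

```text
t 27.85 p [528.  256.1 159.9] yaw_y 0.0385 tool z [-0.001 -0.001 -1.   ] w 0.005 gf 0.0 F [-0.7 -0.6 -0.5]
exp disc [[320.67824055 222.42460626]] vial top [[319.09546672 304.45767593]]
```

Run:
```python
from h import *
a,_=shot('scene','s2');b,_=shot('side','d2')
A=cv2.resize(a[195:325,115:248],(399,390),interpolation=2);B=cv2.resize(b[280:410,260:393],(399,390),interpolation=2)
cv2.imwrite('pics/comp.png',np.hstack([A,B])[:,:,::-1])
```

```text
(no output)
```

View pics/comp.png

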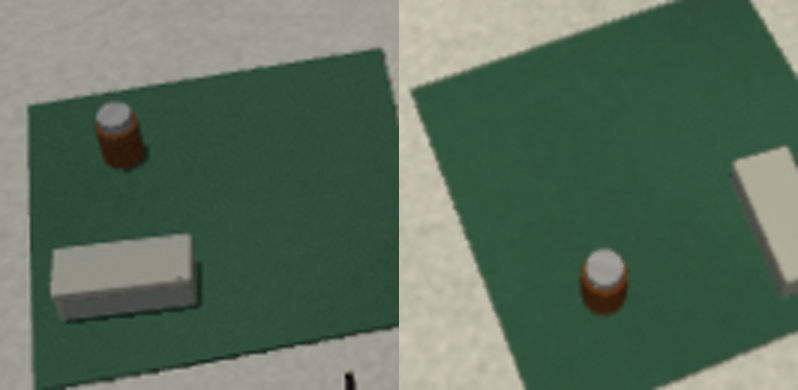

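Vial is still upright on the mat, cap at about scene (153,233) and side (328,368), so the grip slipped off it. I'll go back, measure again and grip lower.

Emit:
{"api": "carry_out", "payload": {
  "increments": [-1,-20,0,0,0,-0.02,-2.5,-40,0,0,0,-0.02,-2.5,-45,0,0,0,0,-2.5,-45,0,0,0,0,-2.5,-45,0,0,0,0,-2.5,-45,0,0,0,0,-2.5,-45,0,0,0,0,-2.5,-45,0,0,0,0,-2.5,-45,0,0,0,0,-2.5,-45,0,0,0,0,-2.5,-45,0,0,0,0,-2.5,-40,0,0,0,0,-2.5,-28,0,0,0,0,0,0,-20,0,0,0,0,0,-20,0,0,0,0,0,0,0,0,0,0,0,0,0,0,0],
  "grip": 0
}}

```text
clock: 30.12
position: [0.4966, -0.2761, 0.1213]
ee_rot: [2.222, 2.219, 0.0]
force: [-0.4, 0.3, -0.5]
width: 0.999
gripper_force: 0.0
```

```bash
cat > vialfit.py <<'E'
from h import *
from scipy.optimize import least_squares
t=np.linspace(0,2*np.pi,60)
def fit(im,c,box,z0,x0,mode='ng'):
    hsv=cv2.cvtColor(im,cv2.COLOR_RGB2HSV); m=255-cv2.inRange(hsv,(60,60,20),(95,255,255))
    r=np.zeros_like(m); y1,y2,x1,x2=box; r[y1:y2,x1:x2]=m[y1:y2,x1:x2]
    n,l,s,ct=cv2.connectedComponentsWithStats(r); e=topix(c,[*x0,z0+.02])[0]
    i=min((i for i in range(1,n) if s[i,4]>100),key=lambda i:np.linalg.norm(ct[i]-e))
    a,b,w,h,_=s[i]; obs=np.array([a,b,a+w,b+h])-.5
    def f(q):
        P=np.vstack([np.c_[q[0]+R*np.cos(t),q[1]+R*np.sin(t),0*t+z0+z] for R,z in((.013,0),(.013,.028),(.0105,.036))])
        u=topix(c,P); return np.r_[u.min(0),u.max(0)]-obs
    o=least_squares(f,x0); print(obs,o.x.round(4),'res',o.fun.round(1))
E
python3 - <<'E'
from vialfit import *
st(); im,c=shot('wrist','w11')
fit(im,c,(170,285,270,375),.004,[.4955,-.275])
for f,b in(('scene0',(222,255,140,170)),('s2',(222,255,140,170)),('side0',(355,390,315,345)),('d2',(355,390,315,345))):
    i=cv2.imread('pics/%s.png'%f)[:,:,::-1].copy(); fit(i,load(f),b,.004,[.4955,-.275])
E
```

```text
t 30.12 p [ 496.6 -276.1  121.3] yaw_y -0.0014 tool z [ 0.001 -0.    -1.   ] w 0.999 gf 0.0 F [-0.4  0.3 -0.5]
[299.5 201.5 339.5 246.5] [ 0.496  -0.2736] res [ 1.2  0.2 -1.2 -0.2]
[145.5 228.5 163.5 251.5] [ 0.4972 -0.2761] res [ 0.4  0.1 -0.4 -0. ]
[145.5 228.5 163.5 251.5] [ 0.4972 -0.2761] res [ 0.4  0.1 -0.4 -0. ]
[319.5 362.5 336.5 385.5] [ 0.4965 -0.2741] res [ 0.5  0.2 -0.5 -0.1]
[319.5 362.5 336.5 385.5] [ 0.4965 -0.2741] res [ 0.5  0.2 -0.5 -0.1]
```

Emit:
{"api": "carry_out", "payload": {
  "increments": [0,1,-30,0,0,0,0,0,-40,0,0,0,0,0,-27,0,0,0,0,0,-16,0,0,0,0,0,0,0,0,0,0,0,0,0,0,0]
}}

```text
clock: 30.92
position: [0.4978, -0.2748, 0.0086]
ee_rot: [2.221, 2.22, 0.001]
force: [-0.1, 0.4, -0.2]
width: 1.001
gripper_force: 0.0
```

Emit:
{"api": "carry_out", "payload": {
  "increments": [0,0,0,0,0,0,0,0,0,0,0,0,0,0,0,0,0,0,0,0,0,0,0,0,0,0,0,0,0,0,0,0,0,0,0,0,0,0,0,0,0,0,0,0,0,0,0,0,0,0,0,0,0,0,0,0,0,0,0,0],
  "grip": 1,
  "newtons": 15
}}

```text
clock: 32.17
position: [0.497, -0.2743, 0.0074]
ee_rot: [-2.222, -2.221, 0.0]
force: [-0.0, -0.5, 0.0]
width: 0.209
gripper_force: 15.0
```

Emit:
{"api": "carry_out", "payload": {
  "increments": [0,0,2,0,0,0,0,0,4,0,0,0,0,0,6,0,0,0,0,0,8,0,0,0,0,0,0,0,0,0]
}}

```text
clock: 32.8
position: [0.4976, -0.2746, 0.0283]
ee_rot: [2.22, 2.22, 0.001]
force: [-0.6, -0.3, -0.1]
width: 0.205
gripper_force: 15.0
```

Run:
```python
from vialfit import *
st(); im,c=shot('wrist','w12')
a,sc=shot('scene','s3');b,sd=shot('side','d3')
for i,n in((a,'scene'),(b,'side')):
    o=cv2.imread('pics/%s.png'%('s2' if n=='scene' else 'd2'))[:,:,::-1]
    d=cv2.inRange(cv2.cvtColor(i,cv2.COLOR_RGB2HSV),(3,110,30),(18,255,255)); d0=cv2.inRange(cv2.cvtColor(o.copy(),cv2.COLOR_RGB2HSV),(3,110,30),(18,255,255))
    x1,x2,y1,y2=(135,180,205,260) if n=='scene' else (300,360,330,395)
    for q in(d0,d):
        ys,xs=np.nonzero(q[y1:y2,x1:x2]); print(n,len(xs),(xs.min()+x1,xs.max()+x1,ys.min()+y1,ys.max()+y1) if len(xs) else '')
```

```text
t 32.8 p [ 497.6 -274.6   28.3] yaw_y -0.0001 tool z [ 0.001 -0.001 -1.   ] w 0.205 gf 15.0 F [-0.6 -0.3 -0.1]
scene 158 (np.int64(147), np.int64(162), np.int64(233), np.int64(250))
scene 140 (np.int64(146), np.int64(161), np.int64(205), np.int64(243))
side 122 (np.int64(321), np.int64(335), np.int64(368), np.int64(384))
side 127 (np.int64(311), np.int64(337), np.int64(362), np.int64(379))
```

Run:
```python
from vialfit import *
for n in('s3','d3'):
    c=load(n)
    for y in(-.2746,):
      for dz in(0,.020):
        P=np.vstack([np.c_[.4968+.013*np.cos(t),y+.013*np.sin(t),0*t+.004+dz+z] for z in(0,.028)])
        u=topix(c,P);print(n,dz,u.min(0).round(1),u.max(0).round(1))
    im=cv2.imread('pics/%s.png'%n)[:,:,::-1].copy(); q=cv2.inRange(cv2.cvtColor(im,cv2.COLOR_RGB2HSV),(3,110,30),(18,255,255))
    k,l,s,ct=cv2.connectedComponentsWithStats(q)
    e=topix(c,[.4968,-.2746,.035])[0]
    print([ (s[i].tolist(),ct[i].round(1).tolist()) for i in range(1,k) if s[i,4]>10 and np.linalg.norm(ct[i]-e)<25])
im=cv2.imread('pics/w12.png')[:,:,::-1].copy();q=cv2.inRange(cv2.cvtColor(im,cv2.COLOR_RGB2HSV),(3,110,30),(18,255,255));k,l,s,ct=cv2.connectedComponentsWithStats(q);print([(s[i].tolist()) for i in range(1,k) if s[i,4]>30])
c=load('w12');P=np.vstack([np.c_[.4968+.013*np.cos(t),-.2746+.013*np.sin(t),0*t+.024+z] for z in(0,.028)]);u=topix(c,P);print(u.min(0),u.max(0))
```

```text
s3 0 [146.8 230.5] [163.9 251.2]
s3 0.02 [144.6 222.6] [161.9 243.7]
[([146, 232, 15, 12, 138], [153.1, 237.3])]
d3 0 [320.3 363.6] [336.2 385.6]
d3 0.02 [320.4 358.2] [336.6 380.6]
[([321, 365, 17, 15, 125], [329.3, 373.4])]
[[293, 255, 53, 39, 1289], [310, 418, 22, 7, 52]]
[288.52605028 253.04433995] [348.58817784 328.95493825]
```

The vial is lifted and upright: its silhouette shifted just as predicted for a 20 mm lift. Now I'll carry it to the cartridge.

Emit:
{"api": "carry_out", "payload": {
  "increments": [0,0,15,0,0,0,0,0,30,0,0,0,0,0,40,0,0,0,0,0,30,0,0,0,0,0,15,0,0,0,0,0,0,0,0,0]
}}

```text
clock: 33.7
position: [0.4975, -0.2744, 0.1583]
ee_rot: [2.22, 2.221, 0.001]
force: [0.0, 0.4, -1.7]
width: 0.205
gripper_force: 15.0
```

Emit:
{"api": "carry_out", "payload": {
  "increments": [1,20,0,0,0,0,2.5,40,0,0,0,0,2.5,45,0,0,0,0,2.5,45,0,0,0,0,2.5,45,0,0,0,0,2.5,45,0,0,0,0,2.5,45,0,0,0,0,2.5,45,0,0,0,0.02,2.5,45,0,0,0,0.02,2.5,45,0,0,0,0,2.5,45,0,0,0,0,2.5,40,0,0,0,0,2.5,28,0,0,0,0,0,0,-20,0,0,0,0,0,0,0,0,0,0,0,0,0,0,0]
}}

```text
clock: 35.7
position: [0.5283, 0.2578, 0.1376]
ee_rot: [2.178, 2.264, -0.001]
force: [0.0, 0.8, -0.2]
width: 0.202
gripper_force: 15.0
```

Run:
```python
from vialfit import *
for _ in range(1): s=st()
im,c=shot('wrist','w13'); s=st()
g=cv2.cvtColor(im,cv2.COLOR_RGB2GRAY)
print('exp disc',topix(c,[[.528,.2585,.054],[.528,.2755,.054],[.511,.2585,.054],[.545,.2585,.054]]).round(1).tolist())
hsv=cv2.cvtColor(im,cv2.COLOR_RGB2HSV)
q=cv2.inRange(hsv,(3,110,30),(18,255,255));k,l,S,ct=cv2.connectedComponentsWithStats(q);print([(S[i].tolist()) for i in range(1,k) if S[i,4]>60])
for col in(312,320,328): print(col,g[150:290:3,col].tolist())
for row in (215,222,230): print(row,g[row,270:370:3].tolist())
P=np.vstack([np.c_[.528+.013*np.cos(t),.2585+.013*np.sin(t),0*t+.135+z] for z in(0,.028)]);u=topix(c,P);print(u.min(0),u.max(0))
```

```text
t 35.7 p [528.3 257.8 137.6] yaw_y 0.0385 tool z [-0.    -0.001 -1.   ] w 0.202 gf 15.0 F [ 0.   0.8 -0.2]
t 35.75 p [528.5 258.  137.9] yaw_y 0.0385 tool z [ 0. -0. -1.] w 0.205 gf 15.0 F [ 0.   0.3 -0.3]
exp disc [[320.1, 233.0], [321.0, 208.5], [295.1, 232.1], [345.1, 233.9]]
[[294, 256, 52, 38, 1139]]
312 [78, 78, 78, 78, 78, 78, 78, 56, 61, 78, 100, 68, 94, 110, 124, 127, 127, 127, 127, 127, 119, 79, 79, 78, 79, 79, 78, 79, 79, 80, 79, 79, 79, 79, 80, 71, 62, 68, 69, 69, 68, 64, 91, 109, 106, 101, 104]
320 [79, 78, 77, 79, 79, 78, 78, 53, 59, 77, 99, 68, 93, 109, 124, 127, 127, 127, 127, 127, 92, 78, 79, 79, 79, 80, 78, 78, 78, 80, 78, 78, 79, 79, 80, 61, 62, 68, 68, 68, 69, 66, 104, 106, 103, 100, 114]
328 [78, 77, 79, 79, 77, 78, 78, 53, 55, 77, 100, 68, 93, 109, 124, 126, 126, 126, 127, 127, 119, 78, 79, 79, 80, 78, 79, 79, 79, 78, 79, 79, 79, 80, 97, 132, 72, 68, 68, 67, 68, 64, 95, 106, 104, 99, 107]
215 [81, 81, 81, 81, 79, 79, 51, 96, 125, 127, 128, 119, 86, 78, 78, 79, 79, 79, 78, 79, 78, 79, 104, 128, 128, 127, 117, 81, 46, 80, 80, 80, 81, 81]
222 [81, 80, 81, 81, 81, 80, 54, 93, 125, 124, 84, 79, 79, 80, 79, 79, 79, 78, 79, 79, 79, 79, 79, 79, 105, 128, 117, 76, 48, 80, 79, 79, 80, 81]
230 [83, 82, 87, 109, 80, 81, 54, 87, 123, 83, 78, 79, 79, 79, 79, 79, 78, 80, 78, 79, 79, 78, 78, 79, 79, 108, 115, 109, 60, 80, 79, 81, 81, 81]
[289.32299772 252.5885429 ] [349.97849318 329.2325241 ]
```

Emit:
{"api": "carry_out", "payload": {
  "increments": [0,0.5,-20,0,0,0,0,0,-30,0,0,0,0,0,-17,0,0,0,0,0,-8,0,0,0,0,0,-3,0,0,0,0,0,-1,0,0,0,0,0,0,0,0,0,0,0,0,0,0,0]
}}

```text
clock: 36.75
position: [0.5283, 0.2594, 0.0589]
ee_rot: [2.177, 2.265, 0.001]
force: [1.2, 0.2, -0.0]
width: 0.205
gripper_force: 15.0
```

Run:
```python
from vialfit import *
st(); im,c=shot('wrist','w14'); st()
hsv=cv2.cvtColor(im,cv2.COLOR_RGB2HSV)
q=cv2.inRange(hsv,(3,110,30),(18,255,255));k,l,S,ct=cv2.connectedComponentsWithStats(q);print([(S[i].tolist()) for i in range(1,k) if S[i,4]>60])
P=lambda z:topix(c,np.vstack([np.c_[.528+.013*np.cos(t),.2575+.013*np.sin(t),0*t+z]])).min(0)
print(P(.054),P(.057)); print(cv2.cvtColor(im,cv2.COLOR_RGB2GRAY)[200:300:2,320].tolist())
```

```text
t 36.75 p [528.3 259.4  58.9] yaw_y 0.04 tool z [ 0.001  0.    -1.   ] w 0.205 gf 15.0 F [ 1.2  0.2 -0. ]
t 36.8 p [528.2 259.4  58.8] yaw_y 0.04 tool z [ 0.  0. -1.] w 0.209 gf 15.0 F [ 0.  -0.1  0.2]
[[293, 255, 53, 39, 1240], [336, 377, 13, 10, 62], [300, 411, 41, 6, 149]]
[293.62596597 256.21212866] [293.24967271 258.22014502]
[77, 91, 106, 89, 66, 66, 66, 97, 107, 107, 108, 117, 124, 125, 127, 126, 127, 126, 127, 126, 127, 126, 126, 126, 97, 77, 77, 66, 57, 57, 55, 56, 57, 55, 56, 56, 55, 68, 99, 101, 102, 101, 98, 100, 112, 117, 117, 117, 117, 118]
```

Emit:
{"api": "carry_out", "payload": {
  "increments": [0,-0.5,-0.7,0,0,0,0,0,-0.5,0,0,0,0,0,0,0,0,0]
}}

```text
clock: 37.17
position: [0.5281, 0.2588, 0.0573]
ee_rot: [2.177, 2.265, 0.0]
force: [-0.5, -0.1, 1.4]
width: 0.207
gripper_force: 15.0
```

Emit:
{"api": "carry_out", "payload": {
  "increments": [0,0,0,0,0,0,0,0,0,0,0,0,0,0,0,0,0,0,0,0,0,0,0,0,0,0,0,0,0,0,0,0,0,0,0,0,0,0,0,0,0,0,0,0,0,0,0,0,0,0,0,0,0,0,0,0,15,0,0,0,0,0,35,0,0,0,0,0,50,0,0,0,0,0,10,0,0,0,0,0,0,0,0,0,0,0,0,0,0,0],
  "grip": 0
}}

```text
clock: 39.05
position: [0.5272, 0.2585, 0.1662]
ee_rot: [-2.176, -2.265, 0.003]
force: [-0.3, -0.4, 0.4]
width: 0.997
gripper_force: 0.0
```

Run:
```python
from vialfit import *
st(); im,c=shot('wrist','w15'); hsv=cv2.cvtColor(im,cv2.COLOR_RGB2HSV)
q=cv2.inRange(hsv,(3,110,30),(18,255,255));k,l,S,ct=cv2.connectedComponentsWithStats(q);print([(S[i].tolist()) for i in range(1,k) if S[i,4]>60])
for y in(.2555,.2575,.2595):
  P=lambda z:topix(c,np.c_[.528+.013*np.cos(t),y+.013*np.sin(t),0*t+z])
  print('base',P(.054).min(0),P(.054).max(0),'shoulder',P(.082).min(0),P(.082).max(0))
print('disc',topix(c,np.c_[.528+.017*np.cos(t),.2575+.017*np.sin(t),0*t+.054]).min(0))
g=cv2.cvtColor(im,cv2.COLOR_RGB2GRAY);print(g[180:290:2,320].tolist())
for n in('scene','side'):
    im,c=shot(n,n+'9');hsv=cv2.cvtColor(im,cv2.COLOR_RGB2HSV);q=cv2.inRange(hsv,(3,110,30),(18,255,255));k,l,S,ct=cv2.connectedComponentsWithStats(q)
    print(n,[(S[i].tolist()) for i in range(1,k) if S[i,4]>20])
    for nm,p,r,z1,z2 in(('vial',(.528,.2575),.013,.054,.082),('bottle',(.533,.167),.019,.004,.07)):
        u=topix(c,np.vstack([np.c_[p[0]+r*np.cos(t),p[1]+r*np.sin(t),0*t+z] for z in(z1,z2)]));print(nm,u.min(0).round(1),u.max(0).round(1))
```

```text
t 39.05 p [527.2 258.5 166.2] yaw_y 0.0401 tool z [-0.002 -0.001 -1.   ] w 0.997 gf 0.0 F [-0.3 -0.4  0.4]
[[302, 208, 37, 31, 375], [301, 318, 43, 20, 570]]
base [304.30136582 210.44122089] [339.07286924 244.05426961] shoulder [302.675333   219.56963865] [340.72610618 256.08020505]
base [304.37479529 207.79001374] [339.20960453 241.52535961] shoulder [302.75232398 216.68256149] [340.87919957 253.33934612]
base [304.44852068 205.12913137] [339.34680832 238.98727357] shoulder [302.82965983 213.7838807 ] [341.03286748 250.5875462 ]
disc [299.01518588 202.4548667 ]
[72, 98, 105, 115, 118, 119, 119, 118, 118, 119, 118, 99, 73, 68, 56, 54, 55, 63, 100, 104, 96, 109, 110, 110, 111, 112, 112, 110, 108, 107, 105, 107, 107, 109, 110, 139, 187, 190, 190, 188, 166, 125, 125, 125, 125, 124, 124, 124, 85, 83, 123, 118, 88, 76, 72]
scene [[436, 195, 15, 18, 168], [385, 203, 21, 17, 245], [273, 229, 13, 11, 103], [383, 228, 20, 13, 151], [274, 247, 13, 6, 39], [278, 259, 14, 11, 113], [279, 277, 13, 7, 59]]
vial [435.4 191.7] [451.9 212.5]
bottle [383.3 201.1] [407.4 241.1]
side [[264, 149, 11, 14, 109], [273, 174, 17, 14, 176], [275, 196, 16, 9, 95], [340, 246, 12, 10, 85], [305, 255, 12, 10, 83], [340, 261, 10, 5, 31], [306, 270, 11, 5, 33]]
vial [263.4 146.6] [275.5 163.1]
bottle [272.6 172.7] [291.1 205.7]
```

The vial stands upright on the disc within about 1 mm, and the bottle outline matches its place. The gripper is clear, so I'm handing in.

```bash
python3 -c "
from cell import arm
print(arm.sign_off())"
```

```text
the job is handed in; nothing more can be done
None
```

The job is handed in at about 39 s of robot time: bottle, cartridge (before the jar, as it was in the way), jar and vial all went to their places upright, each within about 2 mm by the pictures, the vial on a second grip after the first slipped off.

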